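# Draw the last tube adapter out of an angle rotor with the extraction hook

## Robot

A 6-joint arm with a two-finger parallel gripper is mounted at the origin on the work surface. World frame = base frame: x ahead of the robot, y to its left, z up, the work surface at z = 0. Lengths are in m, angles in rad, forces in N, time in s.
With the tool pointing down it reaches from about 0.375 to 0.925 m from the base axis. Payload 5.7 kg.
Tool frame: the origin (TCP) lies midway between the tips of the shut fingers; the grasp point (between the pads) lies 19 mm behind it; z points along the fingers, y is the line along which they close (so a half turn about z gives the same grasp; the last joint's range is limited). The gripper opens to 88 mm and grips with 3 to 60 N. Pads are 20 mm wide; open, the fingers measure 115 mm over their backs; the gripper's body (75 mm by 178 mm) begins 61 mm behind the grasp point.
Start: joints at [-1.41, 0.359, 1.51, -0, 1.272, -0.115], TCP at [0.163, -0.577, 0.223] pointing down, gripper open.
Joint ranges: [-2.97, 2.97], [-1.01, 2.36], [0.21, 2.38], [-0.96, 4.11], [0.2, 2.71], [-2.98, 2.98]. Speed limits (rad/s): [2.39, 2.39, 3.14, 3.14, 3.14, 3.14].

## Interface

Orientations are given as a unit quaternion [x, y, z, w].
In Python, from bench import move_ptp, servo_line, goto_joints, move_gripper, sleep, inverse_kinematics, capture, PlanningError, close_job, spot_in, silhouettes, current_clock, current_joint_pos, current_qvel, current_joint_torque, current_position, current_orientation, current_force, current_torque, current_finger_gap, current_grip_force gives the robot as it stands. Calls block until the motion is done:
- move_ptp(position, orientation): joint-space move of the TCP to a pose.
- servo_line(position, orientation=None, rate=0.15, contact_N=None): straight line of the TCP; orientation=None keeps the orientation; rate is the mean speed in m/s. With contact_N (N) it stops when the force on the tool has changed by that much, and returns True; else False.
- goto_joints(angles): joint-space move.
- move_gripper(opening): finger opening in m; the grip force is fixed at half the most; returns when the fingers have stopped.
- sleep(seconds).
- inverse_kinematics(position, orientation): joint angles nearest the present ones, or None.
- capture(name): name is "side" or "top" or "wrist"; returns a dict with "image" (480x640x3 uint8, blue, green, red), "range_z" (480x640 float32, m along the optical axis (not along the pixel's ray), 0 where there is no reading), "intrinsics" (3x3 intrinsics, pixels), "k1" (the pictures are not rectified: a ray, as slopes to the right and down, at radius r is drawn at 1 + k1 r^2 times it, then the intrinsics apply), "R" (3x3) and "t" (3): a world point X has camera coordinates R X + t. Camera axes: x right, y down, z forward; pixel columns grow to the right and rows downward; lengths in m; the calibration is good to about 2 mm. A picture is of the moment at which its call begins.
A pose or a line that the arm cannot do raises PlanningError and nothing moves.
- close_job(): hands the job in; it is judged then, once.
Trained networks look in the newest picture that a camera, given by its name, has taken for a name from the list of things; names that differ only in an ending like _2 or _b are one class to them, and where a whole thing is asked for, a point or a joint stands for the part that bears it (a point fixed in the world has none). Each returns a list of dicts, best first, with "conf" (0 to 1); they miss things now and then, are a little off and sometimes report something else, mostly with a low value. They report only what shows in the picture. A call takes as long as a camera call. They do not tell look-alikes from the thing itself.
- spot_in(camera, query): "xy" ([column, row] in pixels, amid what is visible of it).
- silhouettes(camera, query): "region" (480x640 bool, what is visible of it) and "xy" ([column, row] in pixels, amid what is visible of it).
Readings, each from a call of its own:
- current_clock(): time.
- current_joint_pos(): joint angles.
- current_qvel(): joint speeds.
- current_joint_torque(): joint torques, N m.
- current_position(): TCP position.
- current_orientation(): TCP orientation.
- current_force(): force on the tool from outside, world axes, zero at the start.
- current_torque(): the same for the moment, N m.
- current_finger_gap(): finger opening in m.
- current_grip_force(): force on a finger pad.
Only numpy, scipy, OpenCV 4.12 (cv2) and the standard library are available. Lean on these libraries where they do the work, as an engineer would, in place of code of your own. Each camera call takes 0.05 s, during which the arm holds its last target. There are 200 camera calls.

## Task

One white tube adapter is still down in its slanting bore in the centrifuge rotor: take the extraction hook from its stand, catch the adapter's wire loop and, with the tool kept in line with the bore, draw the adapter straight out without the gripper's fingers touching it. Stand it gently upright in the steel tray, clear of the one already there, and hang the hook back in its fork; leave everything else where it is.

Things in the scene. Friction and masses are not known exactly. Their poses are not given: they have to be found in the camera images.
- rotor: Bare aluminium fixed-angle centrifuge rotor, fixed, 298 mm across, 149 mm high, top rim 86 to 94 mm in radius round a sunken top with four 61 mm bores and a hub with a dark knob (to 138 mm high). Origin: centre of its underside, z up; x points from its axis to the one bore that holds the adapter (bores at y, -x, -y are empty).
- bore (a point): Mouth of the loaded bore, on its axis, 52 mm from the rotor's axis, 126 mm above the bench. z runs out along the bore, leaning 32 degrees (0.559 rad) from vertical towards the rotor's axis; x lies across the bore, away from the rotor's axis and upwards; y is level. The bore is 61 mm across (60 between its flattest walls), 112 mm deep.
- adapter: White plastic tube adapter, loose at the bottom of the loaded bore: cylinder 55 mm across, 46 mm high, four blind holes in its top and a fixed arched wire bail above it; 0.08 to 0.17 kg. Origin: centre of its flat underside; z along its axis towards the bail, which stands in its y-z plane. In the bore it has 3 mm of play and its x and y are close to the bore's.
- loop (a point): Middle of the bail's top wire, on the adapter's axis, 77.5 mm from its underside (34 mm below the bore's mouth at the start). 5 mm steel wire, along the adapter's y here, straight for 10 mm, then bending down to legs 38 mm apart; the opening below it is 29 mm high (to the adapter's top) and 33 mm wide.
- hook: Extraction hook, 179 mm long, 0.09 kg, hanging loose in its stand. Origin: centre of its collar's underside, z up along the tool, x to the hook's tip. Above: black collar 40 mm across, 5 thick, then black handle z 5 to 75 mm, 26 mm wide (x), 20 (y). Below: 6 mm rod to a J-hook of 5 mm rod turned to +x: lowest point z = -103.5 mm, upturned tip at x = 15 mm, ending at z = -86 mm.
- hook_grip (a point): Point to grip on the handle: on the tool's axis, 42 mm above the collar's underside; the handle is 20 mm thick along the tool's y here.
- hook_seat (a point): Where a caught wire's centre rests in the hook: in the tool's frame x = 7.5 mm, y = 0, z = -96 mm. The opening between rod and tip is 9.5 mm.
- stand: Fixed steel stand: base 120 x 100 x 10 mm, upright 30 mm wide at x = 42 mm, fork plate 6 mm thick with its top 130 mm above the bench. Its slot, 14 mm wide, is open to the stand's -x and ends at x = +8 mm; prongs to x = -31 mm. Origin: on the bench under the tool's seat, z up. The tool hangs here by its collar, tip to the stand's +x; lift it some mm, slide it out and in along x.
- tray: Fixed shallow steel tray, 170 (x) x 200 (y) x 28 mm, walls 4 mm thick, floor about 4 mm above the bench. Origin: centre of its underside. One adapter stands in its +y half; the -y half is free.
- twin: The adapter that already stands in the tray, upright, the same as the other (55 mm across, 80 mm high with its bail). Origin: centre of its underside. Leave it alone.
- bottle_a: Clear 250 ml centrifuge bottle with a blue cap, 61 mm across, 122 mm high, origin under its centre. Leave it alone.
- bottle_b: Amber reagent bottle, 72 mm across, 150 mm high, origin under its centre. Leave it alone.
- beaker: Glass beaker, 76 mm across, 100 mm high, origin under its centre. Leave it alone.
- tube_rack: Blue tube rack with some tubes, 98 x 200 x 54 mm, origin under its centre. Leave it alone.
- tip_box: Pipette tip box with a clear lid, 85 x 125 x 85 mm, origin under its centre. Leave it alone.
Not all that is in view belongs to the job. What is shaped like the stand but blue is not meant.

How it is judged:
By the outcome, as a careful person would: the job done as asked, in the order asked, and still so for the second after the job is handed in, with the robot touching nothing.
It also fails if it takes over 72 s, if anything falls off the work surface, if the arm or the gripper's body presses on something with over 40 N, if the wrist force passes 120 N, or if a joint passes its speed limit or range.

## Working session

There is one attempt and no reset: what is moved stays moved. The work goes in short steps, each a Python script; the robot and the scene stay as the last script left them, time stands still between calls to the robot, and variables do not carry over. Pictures are saved under pics/ and viewed, at most 12 in all, crops included, and the job is handed in when it is done.

```bash
mkdir -p pics; ls
cat > h.py <<'E'
import numpy as np, cv2
from bench import *
def cloud(c):
    h,w=c["range_z"].shape; K=np.array(c["intrinsics"],float); k=float(c["k1"])
    u,v=np.meshgrid(np.arange(w,dtype=float),np.arange(h,dtype=float))
    p=cv2.undistortPoints(np.stack([u,v],-1).reshape(-1,1,2),K,np.array([k,0,0,0,0])).reshape(h,w,2)
    z=c["range_z"]; P=np.dstack([p[...,0]*z,p[...,1]*z,z])
    W=(P-np.array(c["t"]))@np.array(c["R"])
    W[z<=0]=np.nan
    return W
E
python3 - <<'E'
from h import *
import pickle
for n in ("side","top"):
    c=capture(n); cv2.imwrite(f"pics/{n}0.png",c["image"]); pickle.dump(c,open(n+"0.pkl","wb"))
    C=-np.array(c["R"]).T@np.array(c["t"]); print(n,C.round(3),np.array(c["R"]).round(2).tolist())
    W=cloud(c)
    for q in ("rotor","bore","adapter","hook","stand","tray","twin","loop","hook_grip"):
        for s in spot_in(n,q)[:3]:
            x,y=map(int,s["xy"]); print(q,round(s["conf"],2),x,y,W[y,x].round(3))
print(current_clock())
E
```

```text
pics
side [0.255 0.736 0.744] [[-0.95, -0.33, 0.01], [-0.2, 0.57, -0.8], [0.25, -0.76, -0.6]]
rotor 0.56 302 258 [0.51  0.073 0.137]
bore 0.97 303 259 [0.508 0.072 0.134]
adapter 0.56 247 431 [0.48  0.403 0.051]
hook 0.76 386 162 [ 0.427 -0.315  0.168]
hook 0.69 169 359 [0.676 0.322 0.046]
stand 0.75 320 169 [ 0.616 -0.353  0.091]
stand 0.65 443 206 [ 0.268 -0.404  0.014]
stand 0.6 374 205 [ 0.453 -0.348  0.01 ]
tray 0.64 279 419 [0.452 0.343 0.006]
twin 0.86 247 431 [0.48  0.403 0.051]
loop 0.5 281 227 [ 0.623 -0.085  0.074]
hook_grip 0.94 380 161 [ 0.443 -0.315  0.168]
top [0.274 0.019 1.111] [[-0.09, -1.0, -0.0], [-0.97, 0.09, -0.21], [0.21, -0.02, -0.98]]
rotor 0.59 322 227 [ 0.526 -0.017  0.108]
bore 0.52 320 226 [ 0.529 -0.013  0.107]
adapter 0.76 339 188 [ 0.623 -0.065  0.071]
adapter 0.48 478 181 [ 0.598 -0.37   0.11 ]
hook 0.94 477 251 [ 0.431 -0.316  0.182]
stand 0.9 493 324 [ 0.288 -0.388  0.009]
stand 0.77 453 261 [ 0.441 -0.317  0.012]
tray 0.66 169 283 [0.451 0.348 0.002]
tray 0.57 479 253 [ 0.425 -0.316  0.19 ]
twin 0.78 141 264 [0.486 0.384 0.083]
loop 0.67 337 190 [ 0.621 -0.061  0.065]
hook_grip 0.84 476 252 [ 0.43  -0.317  0.173]
1.0
```

View pics/side0.png

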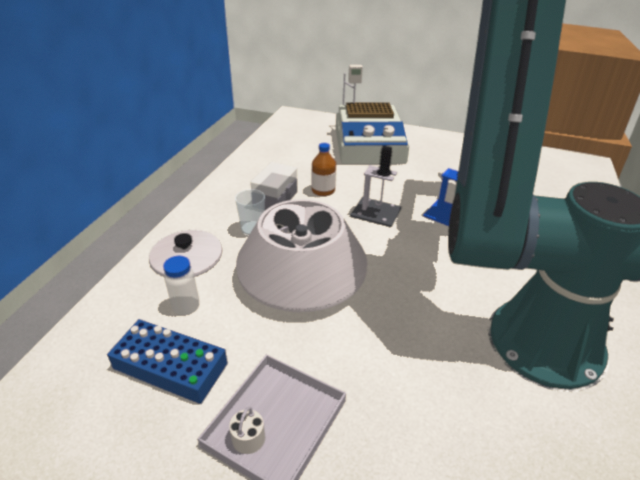

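View pics/top0.png

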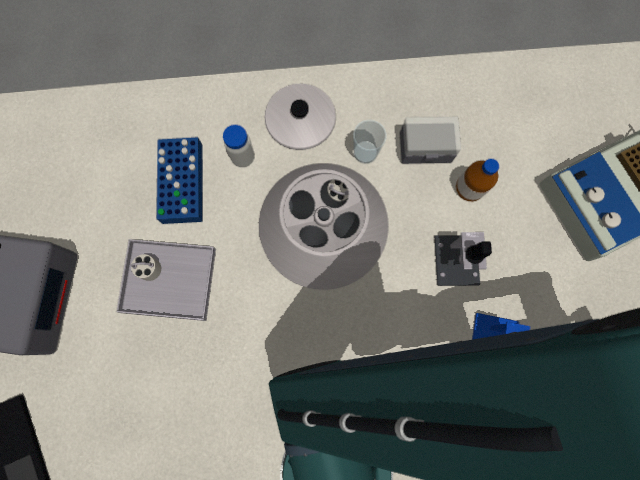

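The steel stand with the black-handled hook is at top px (460,258) / side (375,190). The blue look-alike is at top (500,325) and isn't meant. The loaded bore is at top px (338,188). The tray is at (167,280), with the twin in it at (145,265). Next I fit poses from the point cloud.

```bash
cat > fit.py <<'E'
from h import *
import pickle
from scipy.optimize import least_squares
def circ(P,r=None):
    f=lambda q:np.hypot(P[:,0]-q[0],P[:,1]-q[1])-(q[2] if r is None else r)
    s=least_squares(f,[*P[:,:2].mean(0),.05],loss="soft_l1",f_scale=.002); return s.x.round(4)
for n in ("top","side"):
    c=pickle.load(open(n+"0.pkl","rb")); W=cloud(c); V=W.reshape(-1,3); V=V[~np.isnan(V[:,0])]
    print(n,"bench z",np.median(V[(abs(V[:,2])<.02),2]).round(4))
    d=np.hypot(V[:,0]-.525,V[:,1]+.012)
    R=V[(d<.11)&(V[:,2]>.145)&(V[:,2]<.156)]; print("rim",len(R),circ(R),R[:,2].max())
    K=V[(d<.025)&(V[:,2]>.125)]; print("knob",len(K),np.median(K,0),np.ptp(K,0) if len(K) else 0)
    # base of the stand, fork, handle
    S=V[(abs(V[:,0]-.44)<.12)&(abs(V[:,1]+.32)<.11)]
    B=S[(S[:,2]>.006)&(S[:,2]<.016)]; print("base",cv2.minAreaRect(B[:,:2].astype(np.float32)*1000))
    F=S[(S[:,2]>.12)&(S[:,2]<.137)]; print("fork",len(F),cv2.minAreaRect(F[:,:2].astype(np.float32)*1000),np.median(F,0))
    H=S[(S[:,2]>.15)&(S[:,2]<.23)]; print("handle",len(H),np.median(H,0),H[:,2].max()); 
    T=H[H[:,2]>H[:,2].max()-.008]; print(" top",len(T),T.mean(0),cv2.minAreaRect(T[:,:2].astype(np.float32)*1000))
    T=V[(abs(V[:,0]-.45)<.14)&(abs(V[:,1]-.35)<.16)]; G=T[(T[:,2]>.022)&(T[:,2]<.034)]
    print("tray",len(G),cv2.minAreaRect(G[:,:2].astype(np.float32)*1000))
    A=T[(T[:,2]>.044)&(T[:,2]<.056)]; print("twin top",len(A),circ(A,.0275),A.mean(0),T[:,2].max())
c=pickle.load(open("top0.pkl","rb"))["image"]
a=cv2.resize(c[215:305,420:510],None,fx=6,fy=6,interpolation=cv2.INTER_CUBIC)
cv2.imwrite("pics/stand.png",a)
E
python3 fit.py
```

```text
top bench z 0.0005
rim 1106 [ 0.5468 -0.0225  0.0891] 0.15562334868420588
knob 61 [ 0.54101865 -0.0200012   0.13810719] [0.0137055  0.02511706 0.0156684 ]
base ((444.07073974609375, -316.8445129394531), (204.9803466796875, 186.55929565429688), 8.99564266204834)
fork 589 ((442.8999938964844, -327.93829345703125), (50.11020278930664, 78.64430236816406), 85.6955795288086) [ 0.45070376 -0.31909497  0.13028231]
handle 289 [ 0.43081086 -0.31975642  0.19700089] 0.210760269645866
 top 104 [ 0.43291281 -0.32604693  0.20516268] ((432.9775085449219, -326.1272888183594), (19.61211585998535, 24.44564437866211), 84.1797866821289)
tray 734 ((458.62359619140625, 349.08819580078125), (203.15072631835938, 170.99240112304688), 79.65721130371094)
twin top 423 [0.4921 0.3929 0.05  ] [0.48697725 0.39020604 0.05032851] 0.08601430230922011
side bench z 0.0006
rim 871 [ 0.5449 -0.0186  0.0894] 0.15315659934487882
knob 82 [ 0.54078471 -0.0147165   0.13623424] [0.01618863 0.02330332 0.01467665]
base ((442.5040588378906, -326.8370666503906), (107.16590881347656, 118.1402816772461), 84.29202270507812)
fork 272 ((441.03045654296875, -324.60858154296875), (53.125205993652344, 76.5406723022461), 85.61357879638672) [ 0.44322961 -0.31518273  0.13078753]
handle 255 [ 0.43145207 -0.31754972  0.18161067] 0.20766952341150696
 top 52 [ 0.43202611 -0.32297872  0.20411775] ((431.3070983886719, -323.9111328125), (22.728317260742188, 24.371570587158203), 71.93590545654297)
tray 1383 ((486.0088806152344, 344.5127258300781), (203.15234375, 231.5828857421875), 80.05426788330078)
twin top 814 [0.4911 0.3913 0.05  ] [0.48443053 0.39546527 0.05035564] 0.08602179082534116
```

View pics/stand.png

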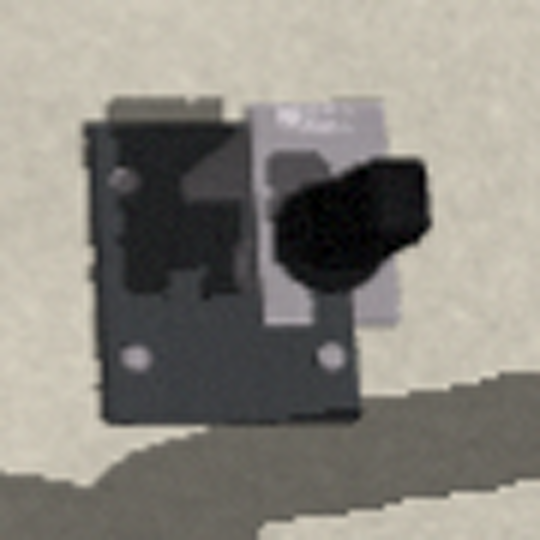

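The close-up confirms it: the grey steel stand has its fork slot opening towards the image bottom (world −x), the black hook handle hangs in it at crop (350,230), and the upright is at the far +x side. Now I check reach for both grasp flips and take wrist views.

```bash
cat >> h.py <<'E'
from scipy.spatial.transform import Rotation as Ro
def rz(a): return Ro.from_euler('z',a).as_matrix()
def boreframe(c,yaw):
    s,k=np.sin(.5585),np.cos(.5585)
    Rr=rz(yaw); p=np.array([c[0],c[1],0])+Rr@[.052,0,.126]
    return Rr@np.array([[k,0,-s],[0,1,0],[s,0,k]]),p   # columns x,y,z
def tcp(Rh,p,f,g=.042):
    "TCP pose for the hook at (Rh,p), gripped at its z=g"
    y=f*Rh[:,1]; z=-Rh[:,2]
    return p+Rh@[0,0,g-.019], Ro.from_matrix(np.column_stack([np.cross(y,z),y,z])).as_quat()
E
python3 - <<'E'
from h import *
import pickle
RB,pB=boreframe((.546,-.0205),-.53); RH=RB@np.diag([-1,-1,1])
for f in (1,-1):
    for nm,R,p in [("stand",rz(-.07),[.432,-.322,.13]),("up",rz(-.07),[.432,-.322,.16]),
      ("bore+",RH,pB+RB@[.02,0,.046]),("pulled",RH,pB+RB@[.005,0,.22]),("bore, tip+x",RB,pB+RB@[-.02,0,.046]),("tray",rz(-.2),[.44,.30,.18]),("tray180",rz(2.9),[.44,.30,.18]),("tray-90",rz(-1.7),[.44,.3,.18]),("tray90",rz(1.4),[.44,.3,.18])]:
        q=inverse_kinematics(*tcp(R,np.array(p),f)); print(f,nm,None if q is None else np.round(q,2))
move_ptp([.40,-.32,.38],tcp(rz(-.07),np.zeros(3),-1)[1])
c=capture("wrist"); cv2.imwrite("pics/w1.png",c["image"]); pickle.dump(c,open("w1.pkl","wb"))
print((-c["R"].T@c["t"]).round(3),c["R"].round(2).tolist(),current_joint_pos(),current_clock())
E
```

```text
1 stand [-0.77  0.35  1.72 -0.    1.07 -2.27]
1 up [-0.77  0.31  1.69 -0.    1.14 -2.27]
1 bore+ [-0.01  0.19  2.01 -0.57  0.51  2.54]
1 pulled [ 0.16 -0.11  1.93 -0.44  0.92  2.45]
1 bore, tip+x [ 0.04  0.2   2.09 -0.68  0.47 -0.45]
1 tray [ 0.47  0.28  1.68 -0.    1.18 -0.9 ]
1 tray180 [ 0.47  0.28  1.68 -0.    1.18  2.28]
1 tray-90 [ 0.47  0.28  1.68 -0.    1.18  0.6 ]
1 tray90 [ 0.47  0.28  1.68 -0.    1.18 -2.5 ]
-1 stand [-0.77  0.35  1.72 -0.    1.07  0.87]
-1 up [-0.77  0.31  1.69 -0.    1.14  0.87]
-1 bore+ [-0.01  0.19  2.01 -0.57  0.51 -0.61]
-1 pulled [ 0.16 -0.11  1.93 -0.44  0.92 -0.69]
-1 bore, tip+x [ 0.04  0.2   2.09 -0.68  0.47  2.7 ]
-1 tray [ 0.47  0.28  1.68 -0.    1.18  2.24]
-1 tray180 [ 0.47  0.28  1.68 -0.    1.18 -0.86]
-1 tray-90 [ 0.47  0.28  1.68 -0.    1.18 -2.54]
-1 tray90 [ 0.47  0.28  1.68 -0.    1.18  0.64]
[ 0.481 -0.326  0.542] [[-0.07, -1.0, -0.0], [-0.95, 0.07, 0.3], [-0.3, 0.02, -0.96]] [-8.11019360e-01  1.22126842e-01  1.44908345e+00 -3.68319311e-04
  1.57142827e+00  8.30649094e-01] 2.475
```

View pics/w1.png

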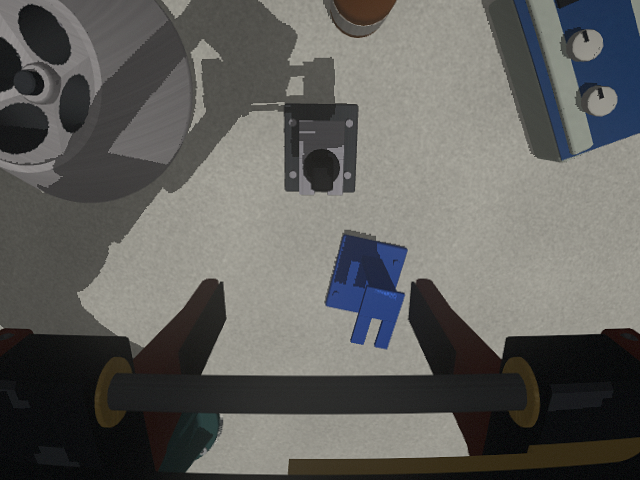

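The wrist view shows the hook handle at (322,170) in the grey stand, square with the gripper yaw (−0.07). The blue one is at (370,290). Next I fit the stand pose and look down the loaded bore.

Run:
```python
from h import *
import pickle
from fit import circ
c=pickle.load(open("w1.pkl","rb")); W=cloud(c); S=W[90:205,270:375].reshape(-1,3); S=S[~np.isnan(S[:,0])]
for nm,a,b in (("base",.006,.015),("fork",.122,.134),("collar",.1325,.138),("handtop",.198,.212)):
    P=S[(S[:,2]>a)&(S[:,2]<b)]; print(nm,len(P),cv2.minAreaRect(P[:,:2].astype(np.float32)*1000) if len(P)>3 else 0, P.mean(0), np.median(P[:,2]))
RB,pB=boreframe((.546,-.0205),-.53); RH=RB@np.diag([-1,-1,1])
move_ptp(*tcp(RH,pB+RB@[-.06,0,.20],-1))
c=capture("wrist"); cv2.imwrite("pics/w2.png",c["image"]); pickle.dump(c,open("w2.pkl","wb"))
for q in ("loop","adapter","bore"): print(q,[(s["xy"],round(s["conf"],2)) for s in spot_in("wrist",q)[:2]])
W=cloud(c);V=W.reshape(-1,3);V=V[~np.isnan(V[:,0])]
d=np.hypot(V[:,0]-.546,V[:,1]+.0205); R=V[(d>.08)&(d<.1)&(V[:,2]>.143)]; print("rim",len(R),circ(R),R[:,2].max(),np.median(R[:,2]))
K=V[(d<.03)&(V[:,2]>.134)];print("knob",K.mean(0),np.ptp(K,0))
```

```text
top bench z 0.0005
rim 1106 [ 0.5468 -0.0225  0.0891] 0.15562334868420588
knob 61 [ 0.54101865 -0.0200012   0.13810719] [0.0137055  0.02511706 0.0156684 ]
base ((444.07073974609375, -316.8445129394531), (204.9803466796875, 186.55929565429688), 8.99564266204834)
fork 589 ((442.8999938964844, -327.93829345703125), (50.11020278930664, 78.64430236816406), 85.6955795288086) [ 0.45070376 -0.31909497  0.13028231]
handle 289 [ 0.43081086 -0.31975642  0.19700089] 0.210760269645866
 top 104 [ 0.43291281 -0.32604693  0.20516268] ((432.9775085449219, -326.1272888183594), (19.61211585998535, 24.44564437866211), 84.1797866821289)
tray 734 ((458.62359619140625, 349.08819580078125), (203.15072631835938, 170.99240112304688), 79.65721130371094)
twin top 423 [0.4921 0.3929 0.05  ] [0.48697725 0.39020604 0.05032851] 0.08601430230922011
side bench z 0.0006
rim 871 [ 0.5449 -0.0186  0.0894] 0.15315659934487882
knob 82 [ 0.54078471 -0.0147165   0.13623424] [0.01618863 0.02330332 0.01467665]
base ((442.5040588378906, -326.8370666503906), (107.16590881347656, 118.1402816772461), 84.29202270507812)
fork 272 (
[... 825 characters left out ...]
4052734) [ 0.45094487 -0.32865391  0.13033069] 0.1303127568887959
collar 458 ((441.5911560058594, -324.55206298828125), (64.39122772216797, 43.303897857666016), 3.885237455368042) [ 0.43716952 -0.32659298  0.13521225] 0.13526061327528072
handtop 634 ((432.1836242675781, -327.1825256347656), (18.9605770111084, 26.1806697845459), 85.94403076171875) [ 0.43280103 -0.32719188  0.20457457] 0.20487020242689175
loop [([314.0, 246.8], 0.62), ([315.5, 157.7], 0.25)]
adapter [([319.6, 248.5], 0.75)]
bore [([317.4, 155.9], 0.91), ([318.2, 245.8], 0.72)]
rim 7015 [ 0.5444 -0.0206  0.0894] 0.15107637181421102 0.14867968947704402
knob [ 0.5450223  -0.02144947  0.13784486] [0.02429602 0.0257005  0.0063891 ]
```

View pics/w2.png

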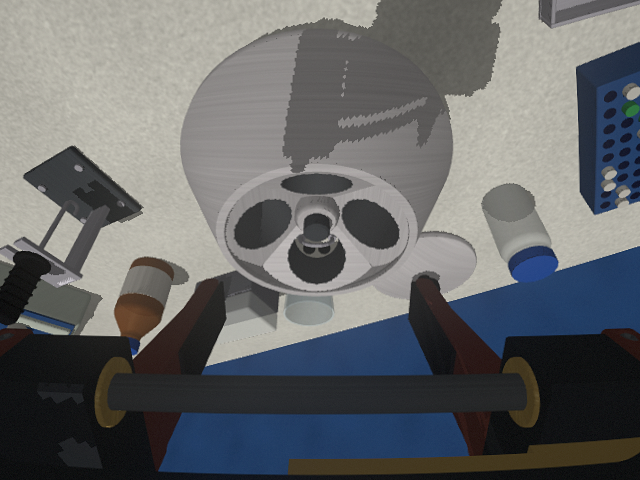

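The wrist view shows the loaded bore at (317,258) with the bail wire at about (316,240), in line with my guessed bore direction. Now I refine the rotor yaw and loop position from the clouds.

Run:
```python
from h import *
import pickle
c0=np.array([.5446,-.0207])
for n in ("w2","top0"):
    c=pickle.load(open(n+".pkl","rb")); W=cloud(c).reshape(-1,3); W=W[~np.isnan(W[:,0])]
    for yaw in (-.53,):
        R,p=boreframe(c0,yaw); B=(W-p)@R
        # inside bore
        m=(np.hypot(B[:,0],B[:,1])<.027)&(B[:,2]<-.02)&(B[:,2]>-.075); I=B[m]
        print(n,len(I),np.histogram(I[:,2],bins=np.arange(-.076,-.018,.004))[0])
        w=I[(I[:,2]>-.040)]; print(" wire",len(w),w.mean(0).round(4),w.min(0).round(4),w.max(0).round(4))
        w=I[(I[:,2]<-.05)]
        print(" legs/top",len(w),w.mean(0).round(4),w.min(0).round(4),w.max(0).round(4), np.percentile(w[:,1],[2,98]))
    # bore holes azimuth: sunken-top region, z low
    d=W[:,:2]-c0; r=np.hypot(*d.T); a=np.arctan2(d[:,1],d[:,0])
    m=(r>.045)&(r<.06)&(W[:,2]<.105); z=np.exp(4j*a[m]).mean(); print(" holes",m.sum(),np.angle(z)/4,abs(z))
    # symmetric: surface points between the bores
    m=(r>.045)&(r<.055)&(W[:,2]>.112)&(W[:,2]<.135); z=np.exp(4j*a[m]).mean(); print(" webs",m.sum(),np.angle(-z)/4,abs(z))
```

```text
w2 621 [  0  93 344  19   8  10  11  22  17  40  57   0   0   0]
 wire 97 [ 0.0003 -0.0007 -0.0356] [-0.0021 -0.0161 -0.0392] [ 0.0029  0.0133 -0.0322]
 legs/top 477 [ 0.0126 -0.0001 -0.0665] [-0.004 -0.026 -0.07 ] [ 0.0269  0.0255 -0.0504] [-0.02466188  0.02410726]
 holes 565 0.2467974147912822 0.2729532371817866
 webs 746 -0.5331183484356784 0.8440939419599763
top0 416 [  9 162 129  15   8   7   9  10  12  17  20   7   4   7]
 wire 55 [-0.0112  0.0006 -0.0329] [-0.027  -0.0185 -0.0398] [ 0.0046  0.0197 -0.0201]
 legs/top 334 [-0.004   0.0017 -0.0674] [-0.0265 -0.0249 -0.0743] [ 0.0203  0.0265 -0.0516] [-0.02205972  0.02440003]
 holes 529 -0.5636920074718836 0.3288653040230641
 webs 193 -0.5405171245676781 0.8391463230357415
```

```bash
cat >> h.py <<'E'
YS=-.083; RS=rz(YS); PS=np.array([.4325,-.3273,.130])
RB,pB=boreframe((.5446,-.0207),-.532); RH=RB@np.diag([-1,-1,1]); F=-1
LOOP=np.array([0.,-.0005,-.0345])
def inbore(dx,dz): return tcp(RH,pB+RB@(LOOP+[dx,0,.096+dz]),F)
def instand(dx,dz): return tcp(RS,PS+RS@[dx,0,dz],F)
E
python3 - <<'E'
from h import *
import pickle
move_ptp(*instand(0,.12)); servo_line(*instand(0,0),rate=.12)
move_gripper(.015); print("gap",current_finger_gap(),current_grip_force(),current_clock())
f0=current_force()
servo_line(*instand(0,.009),rate=.05); print(current_force()-f0)
servo_line(*instand(-.075,.009),rate=.1); print(current_force()-f0)
servo_line(*instand(-.075,.14),rate=.2); print(current_force()-f0)
c=capture("side"); cv2.imwrite("pics/s3.png",c["image"][40:300,150:550]); 
print(current_finger_gap(),current_clock())
for dx,dz in ((.02,.16),(.0235,-.016),(.0075,.16)): print(inverse_kinematics(*inbore(dx,dz)))
E
```

```text
gap 0.019651985755775668 29.999931156635284 7.675
[ 0.27289943 -0.85225545  0.07406133]
[ 1.60353125 -0.36462428 -0.40311656]
[ 0.36822579  0.26619206 -0.63019054]
0.02027599426384251 9.7667
[ 0.13318727 -0.11048738  1.90733294 -0.4196775   0.9317836  -0.72369297]
[-0.01397927  0.19131055  2.01087141 -0.56621194  0.51110261 -0.61434922]
[ 0.15347856 -0.11638978  1.92893999 -0.43327147  0.92565084 -0.69314124]
```

View pics/s3.png

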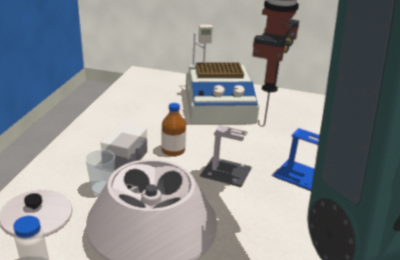

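The stand is empty and the hook hangs from the gripper at crop (267,105). Next I move over the bore and measure where the hook's rod really is.

Run:
```python
from h import *
import pickle
move_ptp(*inbore(.0235,.16)); servo_line(*inbore(.0235,.062),rate=.12)
T=pB+RB@(LOOP+[.0235,0,.096+.062])
for n in ("wrist","top","side"):
    c=capture(n); pickle.dump(c,open(n+"4.pkl","wb")); W=cloud(c).reshape(-1,3); W=W[~np.isnan(W[:,0])]
    H=(W-T)@RH
    m=(abs(H[:,0])<.018)&(abs(H[:,1])<.012)&(H[:,2]<-.008)&(H[:,2]>-.112); H=H[m]
    print(n,len(H))
    for a in (-.03,-.05,-.07,-.09,-.112):
        P=H[(H[:,2]>=a)&(H[:,2]<a+.02)]
        if len(P): print("  ",a,len(P),np.median(P,0).round(4),P.min(0).round(4),P.max(0).round(4))
    cv2.imwrite(f"pics/{n}4.png",c["image"])
print(current_clock())
```

```text
wrist 255
   -0.05 2 [ 0.0011  0.0004 -0.0498] [ 0.0011 -0.0012 -0.05  ] [ 0.0012  0.0021 -0.0496]
   -0.07 72 [ 0.0012  0.0005 -0.06  ] [ 0.0001 -0.002  -0.07  ] [ 0.002   0.0029 -0.0503]
   -0.09 94 [ 0.0014  0.0001 -0.0852] [-0.0003 -0.0021 -0.0897] [ 0.0161  0.0031 -0.0701]
   -0.112 78 [ 0.0041  0.0005 -0.0978] [-0.0003 -0.0022 -0.0995] [ 0.0159  0.0032 -0.0921]
top 14
   -0.07 3 [-0.0054  0.001  -0.0657] [-0.0058 -0.0007 -0.0669] [-0.0042  0.0019 -0.0652]
   -0.09 8 [-0.005   0.0014 -0.0833] [-0.0059 -0.0008 -0.0897] [-0.0028  0.003  -0.073 ]
   -0.112 3 [ 0.0052  0.0017 -0.1001] [ 0.0027  0.0011 -0.1008] [ 0.0076  0.0021 -0.099 ]
side 74
   -0.03 7 [ 0.0011 -0.0026 -0.0278] [-0.0018 -0.0043 -0.0295] [ 0.0019  0.0004 -0.0198]
   -0.05 17 [ 0.0014 -0.0023 -0.0395] [-0.0022 -0.0046 -0.0494] [ 0.0035  0.0006 -0.0304]
   -0.07 13 [ 0.0001 -0.0025 -0.0594] [-0.0026 -0.0037 -0.068 ] [ 0.003   0.0001 -0.0503]
   -0.09 20 [ 0.0019 -0.0021 -0.0827] [-0.0022 -0.0035 -0.0894] [ 0.0175  0.0028 -0.0704]
   -0.112 13 [ 0.0062 -0.0017 -0.0966] [-0.0032 -0.003  -0.0992] [ 0.0136  0.0018 -0.0927]
12.2417
```

View pics/wrist4.png

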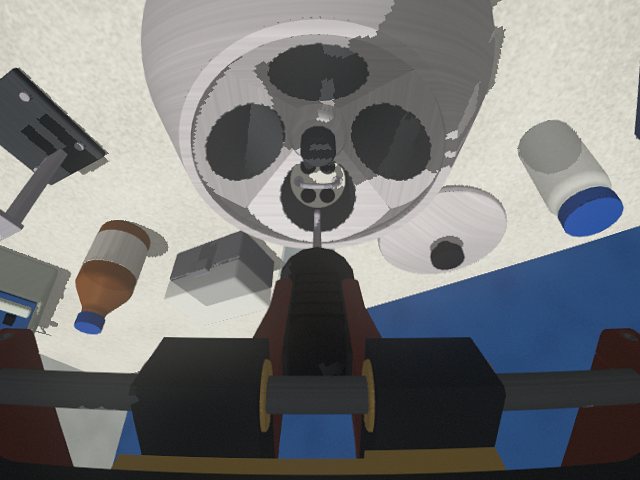

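Run:
```python
from h import *
import pickle
c=pickle.load(open("wrist4.pkl","rb")); W=cloud(c).reshape(-1,3); W=W[~np.isnan(W[:,0])]
print("cam in bore frame",((-c["R"].T@c["t"])-pB)@RB)
B=(W-pB)@RB
w=B[(abs(B[:,1])<.012)&(abs(B[:,0])<.02)&(B[:,2]<-.028)&(B[:,2]>-.045)]
print("wire",len(w),np.median(w,0),w.min(0),w.max(0)); 
print(np.polyfit(w[:,1],w[:,0],1))
w=B[(np.hypot(B[:,0],B[:,1])<.028)&(B[:,2]<-.055)&(B[:,2]>-.075)]; print("top",np.median(w,0))
d=np.hypot(W[:,0]-.5446,W[:,1]+.0207); from scipy.optimize import least_squares
R=W[(d>.084)&(d<.097)&(W[:,2]>.146)]; s=least_squares(lambda q:np.hypot(R[:,0]-q[0],R[:,1]-q[1])-q[2],[.54,-.02,.09],loss="soft_l1",f_scale=.002); print("rim",s.x)
```

```text
cam in bore frame [-0.05724477 -0.0005441   0.30887616]
wire 139 [ 0.0002381   0.00032673 -0.03486823] [-0.00193702 -0.01165747 -0.04015485] [ 0.00318632  0.01147628 -0.03180992]
[0.00367729 0.00031294]
top [ 0.0008957  -0.0005752  -0.06744208]
rim [ 0.54571465 -0.02146725  0.09025652]
```

Run:
```python
from h import *
import pickle
servo_line(*inbore(.0225,.062),rate=.1)
f0=current_force()
print(servo_line(*inbore(.0225,-.017),rate=.06,contact_N=6), (RB.T@(current_force()-f0)).round(2))
print(servo_line(*inbore(.0070,-.017),rate=.04,contact_N=6), (RB.T@(current_force()-f0)).round(2))
c=capture("wrist"); pickle.dump(c,open("w5.pkl","wb")); cv2.imwrite("pics/w5.png",cv2.resize(c["image"][130:250,240:400],None,fx=4,fy=4,interpolation=cv2.INTER_CUBIC))
print(servo_line(*inbore(.0070,.002),rate=.03,contact_N=12), (RB.T@(current_force()-f0)).round(2),(RB.T@(np.array(current_position())-inbore(.007,.002)[0])).round(4))
sleep(.2); print((RB.T@(current_force()-f0)).round(2),current_clock())
```

```text
False [ 0.06  0.04 -0.81]
False [ 0.82  0.49 -0.35]
False [ 0.57  0.39 -0.92] [0.0001 0.0001 0.    ]
[-0.01  0.78 -0.74] 15.525
```

View pics/w5.png

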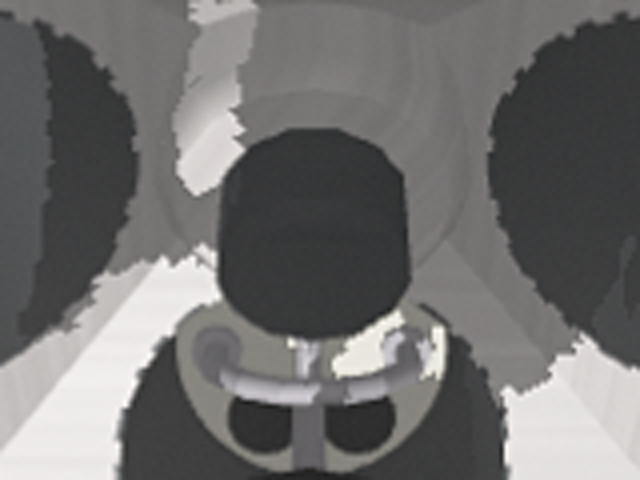

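The wire at crop (310,390) lies between the rod (308,430) and the upturned tip (303,355), so it is caught. Now I draw it out along the bore.

Run:
```python
from h import *
import pickle
f0=current_force()
print(servo_line(*inbore(.0070,.03),rate=.04,contact_N=15), (RB.T@(current_force()-f0)).round(2))
print(servo_line(*inbore(.0070,.165),rate=.055,contact_N=15), (RB.T@(current_force()-f0)).round(2))
sleep(.5)
print((current_force()-f0).round(2),current_clock())
for n in ("side",):
    c=capture(n); cv2.imwrite("pics/s6.png",cv2.resize(c["image"][90:330,180:440],None,fx=2,fy=2)); pickle.dump(c,open("s6.pkl","wb"))
for a in np.arange(-3.1,3.1,.4):
    q=inverse_kinematics(*tcp(rz(a),np.array([.44,.30,.2]),F)); print(round(a,2),None if q is None else q.round(2)[[0,5]],end=" ")
```

```text
False [ 0.24 -0.16 -0.82]
False [-0.25  0.15 -1.43]
[ 0.86 -0.02  0.59] 19.4833
-3.1 [ 0.47 -1.14] -2.7 [ 0.47 -1.54] -2.3 [ 0.47 -1.94] -1.9 [ 0.47 -2.34] -1.5 [ 0.47 -2.74] -1.1 None -0.7 [0.47 2.74] -0.3 [0.47 2.34] 0.1 [0.47 1.94] 0.5 [0.47 1.54] 0.9 [0.47 1.14] 1.3 [0.47 0.74] 1.7 [0.47 0.34] 2.1 [ 0.47 -0.06] 2.5 [ 0.47 -0.46] 2.9 [ 0.47 -0.86]
```

View pics/s6.png

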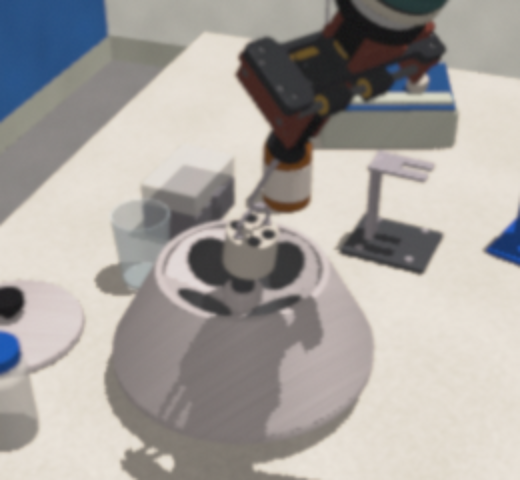

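The adapter hangs upright and clear of the bore at crop (250,250). Now I lift, straighten the tool, and carry it to the free −y half of the tray.

```bash
cat >> h.py <<'E'
TT=np.array([.440,.3036,.0815]); RT=rz(-.532+np.pi); SEAT=np.array([.0075,0,-.096])
def seat(R,s): return tcp(R,s-R@SEAT,F)
E
python3 - <<'E'
from h import *
s=pB+RB@(LOOP+[0,0,.165]); s2=s+[-.02,.0,.07]
servo_line(*seat(RH,s+[0,0,.05]),rate=.12)
servo_line(*seat(RT,s2),rate=.10)
servo_line(*seat(RT,TT+[0,0,.20]),rate=.18)
sleep(.6)
servo_line(*seat(RT,TT+[0,0,.03]),rate=.14)
sleep(.5)
import pickle
for n in ("side","top"):
    c=capture(n); pickle.dump(c,open(n+"7.pkl","wb")); W=cloud(c).reshape(-1,3); W=W[~np.isnan(W[:,0])]
    P=W[(np.hypot(W[:,0]-.44,W[:,1]-.3036)<.045)&(W[:,2]>.068)&(W[:,2]<.088)]; print(n,len(P),P.mean(0),P.min(0),P.max(0))
cv2.imwrite("pics/s7.png",cv2.resize(pickle.load(open("side7.pkl","rb"))["image"][270:480,170:400],None,fx=2,fy=2))
print(current_clock(),current_force())
E
```

```text
side 754 [0.43571413 0.31076656 0.0792917 ] [0.41059369 0.27999499 0.06803957] [0.46632473 0.33371475 0.08796295]
top 175 [0.43079714 0.28854729 0.07941683] [0.41271467 0.2762846  0.06842419] [0.45731729 0.30847963 0.08680084]
25.4083 [-0.55243137  0.26660887 -2.58176321]
```

View pics/s7.png

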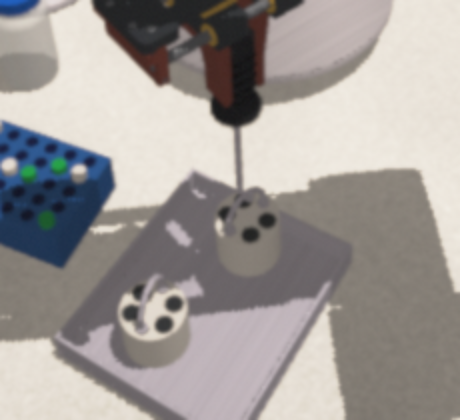

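The adapter hangs upright over the free part of the tray at crop (248,235), clear of the twin at (150,320). Now I set it down and unhook.

Run:
```python
from h import *
import pickle
f0=current_force()
d=lambda a,z: seat(RT,TT+RT@[-a,0,0]+[0,0,z])
print(servo_line(*d(0,.004),rate=.05),(current_force()-f0).round(2))
print(servo_line(*d(0,-.016),rate=.025),(current_force()-f0).round(2))
print(servo_line(*d(.026,-.016),rate=.04,contact_N=4),(current_force()-f0).round(2))
c=capture("side"); pickle.dump(c,open("side8.pkl","wb")); 
cv2.imwrite("pics/s8.png",cv2.resize(c["image"][330:480,190:370],None,fx=3,fy=3,interpolation=cv2.INTER_CUBIC))
W=cloud(c).reshape(-1,3); W=W[~np.isnan(W[:,0])]
P=W[(np.hypot(W[:,0]-.44,W[:,1]-.3036)<.045)&(W[:,2]>.046)&(W[:,2]<.054)]; print(len(P),P.mean(0),np.ptp(P,0))
print(current_clock())
```

```text
False [ 0.67 -0.54  0.1 ]
False [ 0.72 -0.13  1.5 ]
False [0.94 0.13 0.99]
638 [0.43697315 0.30933898 0.05053335] [0.05561378 0.05587315 0.00787718]
27.875
```

View pics/s8.png

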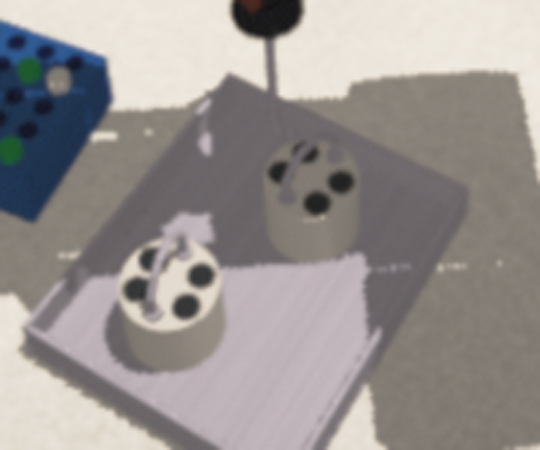

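The adapter stands upright at crop (312,200) and the hook's rod is behind it, off the bail. I raise the hook with a check that the adapter stays put.

Run:
```python
from h import *
f0=current_force()
d=lambda a,z: seat(RT,TT+RT@[-a,0,0]+[0,0,z])
print(servo_line(*d(.028,.05),rate=.06,contact_N=3),(current_force()-f0).round(2))
c=capture("side"); W=cloud(c).reshape(-1,3); W=W[~np.isnan(W[:,0])]
P=W[(np.hypot(W[:,0]-.44,W[:,1]-.3036)<.045)&(W[:,2]>.046)&(W[:,2]<.054)]; print(len(P),P.mean(0),np.ptp(P,0))
servo_line(*d(.028,.2),rate=.25)
move_ptp(*instand(-.09,.15))
servo_line(*instand(-.09,.009),rate=.12)
T=PS+RS@[-.09,0,.009]
for n in ("side","top"):
    c=capture(n); W=cloud(c).reshape(-1,3); W=W[~np.isnan(W[:,0])]; H=(W-T)@RS
    H=H[(abs(H[:,0])<.018)&(abs(H[:,1])<.012)&(H[:,2]<-.008)&(H[:,2]>-.112)]
    print(n,len(H))
    for a in (-.03,-.05,-.07,-.09,-.112):
        P=H[(H[:,2]>=a)&(H[:,2]<a+.02)]
        if len(P): print("  ",a,len(P),np.median(P,0).round(4),P.min(0).round(4),P.max(0).round(4))
    C=(W-T)@RS; C=C[(np.hypot(C[:,0],C[:,1])<.024)&(abs(C[:,2])<.012)]; print("collar",len(C),C.min(0).round(4),C.max(0).round(4))
print(current_clock(),current_finger_gap())
```

```text
False [ 0.38 -0.36  0.04]
634 [0.43699893 0.30940155 0.05043381] [0.05571459 0.05444638 0.00787404]
side 83
   -0.03 18 [ 0.      0.0023 -0.0209] [-0.0028  0.0002 -0.0299] [ 0.0029  0.006  -0.0103]
   -0.05 13 [-0.0004  0.0037 -0.0416] [-0.0028 -0.0017 -0.0483] [ 0.0031  0.0062 -0.035 ]
   -0.07 14 [ 0.0001  0.003  -0.0597] [-0.0026  0.0008 -0.0678] [ 0.0034  0.0055 -0.0507]
   -0.09 20 [ 0.0012  0.0024 -0.0821] [-0.0023 -0.0014 -0.0899] [ 0.0171  0.0065 -0.0701]
   -0.112 14 [ 0.0093  0.0018 -0.0971] [ 0.001  -0.0029 -0.1019] [ 0.0147  0.0061 -0.0932]
collar 88 [-0.0194 -0.0097 -0.0116] [0.0193 0.021  0.0116]
top 0
collar 7 [-0.0184  0.0011  0.0012] [0.0201 0.0106 0.0059]
33.5917 0.019604105424106365
```

Run:
```python
from h import *
f0=current_force()
print(servo_line(*instand(0,.009),rate=.08,contact_N=6),(current_force()-f0).round(2))
print(servo_line(*instand(0,.0),rate=.03,contact_N=5),(current_force()-f0).round(2))
move_gripper(.05); servo_line(*instand(0,.0),rate=.05)
servo_line(*instand(0,.15),rate=.12)
servo_line(*instand(-.06,.2),rate=.2)
sleep(.5)
c=capture("side"); W=cloud(c).reshape(-1,3); W=W[~np.isnan(W[:,0])]
P=W[(np.hypot(W[:,0]-.44,W[:,1]-.3036)<.045)&(W[:,2]>.046)&(W[:,2]<.054)]; print(len(P),P.mean(0))
H=(W-PS)@RS; H=H[(abs(H[:,0])<.03)&(abs(H[:,1])<.025)]
for a,b in ((.06,.09),(.01,.06),(-.08,-.01)):
    Q=H[(H[:,2]>a)&(H[:,2]<b)&(np.hypot(H[:,0],H[:,1])<.02)]; print(len(Q),np.median(Q,0).round(4),Q.max(0).round(4))
cv2.imwrite("pics/s9.png",c["image"]); print(current_clock(),current_finger_gap(),current_force().round(2))
```

```text
False [ 0.56  0.49 -0.84]
True [-0.37  0.64  3.54]
633 [0.43706224 0.30918485 0.0504339 ]
94 [-0.0018  0.0088  0.0721] [0.0119 0.0151 0.0785]
194 [-0.0023  0.0101  0.0355] [0.0135 0.0153 0.06  ]
37 [-0.0015  0.0021 -0.0526] [ 0.0024  0.0068 -0.0208]
38.6167 0.050106550438265354 [ 0.01 -0.35 -0.48]
```

View pics/s9.png

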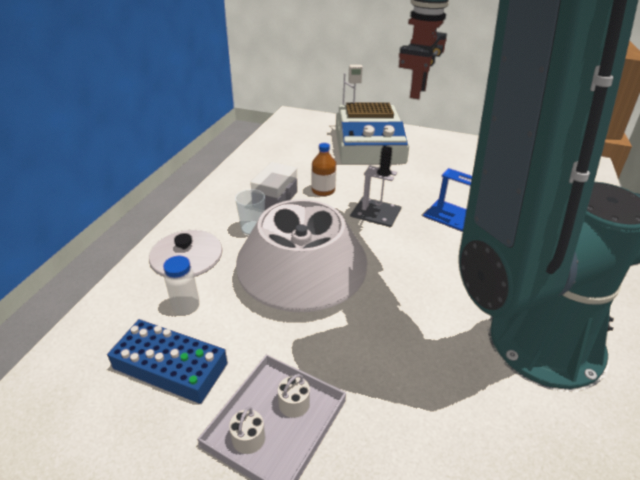

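The hook hangs in its fork at (385,165). The adapter stands in the tray at (293,395), clear of the twin at (247,430), and the rest is unmoved.

```bash
python3 -c "
from bench import *
print(close_job())"
```

```text
the job is handed in; nothing more can be done
None
```

The adapter was drawn out of its bore with the hook and stands upright in the tray's free half, the hook hangs back in its fork, and the job was handed in at about 39 s (limit 72 s); no verdict was returned.

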